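Lay the enclosure on its back against the bench stop

TASK

The white open-fronted enclosure is standing on its end, its open side to the left as the robot sees it. Push it over onto its back so that its open side faces straight up, then push it along the bench until one of its long sides sits flush against the aluminium back stop, and move the hand clear. Only push it: do not pick it up or lift it off the bench, and leave the other things where they are.

Things in the scene. Friction and masses are not known exactly. Their poses are not given: they have to be found in the camera images.
- enclosure_center (a point): Centre of the outer volume of the white open-fronted enclosure: loose rectangular metal tray, 0.3 to 0.65 kg, 4 mm walls. Own +x points out of the open side, -x to the back (faces +-30 mm), y across the width (faces +-50 mm), z along the length (ends +-70 mm). At the start z is up, this point 70 mm above the bench, open side roughly to +y (within about 30 degrees).
- enclosure_rim (a point): Middle of the enclosure's upper rim on the open side, at the start 140 mm above the bench (edge of a 4 mm wall). Pushed here, towards the back, the enclosure turns on its lower back edge, balances once the rim has gone at most 60 mm, then falls on its back with little sliding: centre about 100 mm from where it stood, 30 mm high, all rims 60 mm high. Free bench lies there.
- enclosure: The same enclosure; origin: middle of the outer face of the short end it stands on (70 mm from the centre), axes as for the centre. Inside, along the middle of the back wall, a 35 mm wide rail carries black terminal blocks, 40 mm wide over 62 mm of the length, tops 25 mm below the rim; beside them 26 mm strips are free.
- stop_face (a point): Middle of the foot of the front face of the aluminium back stop beyond the work: an angle bar fixed to the bench, 400 mm long (own y), upright leg 32 mm high. Its x axis points away from the robot, square to the face, which looks along -x; turned up to 7 degrees about the vertical. When the enclosure lies flush its centre is 50 mm in front of the face.
- screwdriver: Bystander: screwdriver, 190 mm long, red handle, lying on the bench right of the work. Origin on its underside.
- jar: Bystander: small closed whitish translucent jar, 56 mm wide, 75 mm high, standing left of the work. Origin at the centre of its foot.
- pushbutton: Bystander: push-button unit standing on its square 34 mm foot, 52 mm high, collar 42 mm wide, right of the work. Origin at the centre of its foot.
- terminals: Bystander: block of four black terminals, 47 x 36 mm, 40 mm high, left of the work. Origin at the centre of its underside.
There are look-alikes about, which are no part of the job. Of the things that look like the enclosure, the middle-sized one is meant.

How it is judged (in metres and radians):
On the way, in this order (a step that is already met when the one before it is completed fails the run):
1. the enclosure has come to lie on its back, open side up (angle between enclosure_center's own x axis and vertical below 0.08 rad and height (world z) of enclosure_center below 0.037 m), for 0.2 s.
2. one long side lies flush against the back stop (all of step 1 and x of enclosure_center in the frame of stop_face between -0.055 and -0.046 m and angle between the z axis of enclosure_center and the y axis of stop_face, either way round below 0.05 rad and y of enclosure_center in the frame of stop_face between -0.16 and 0.16 m), for 0.2 s.
At the end, for the whole second after the job is handed in: The enclosure lies at rest flat on its back (open side up within 0.08 rad, centre below 37 mm), a long side against the back stop: its centre 46 to 55 mm in front of the stop's face, its length parallel to the face within 0.05 rad, its centre within 160 mm of the middle of the stop (all of step 2 and linear speed of enclosure below 0.01 m/s); the robot touches nothing.
It fails at once if the enclosure is lifted off the bench (height (world z) of enclosure_center above 0.095 m or (angle between enclosure_center's own x axis and vertical below 0.2 rad and height (world z) of enclosure_center above 0.06 m)).
It fails at once if a bystander is moved by more than 25 mm (distance of any of screwdriver, jar, pushbutton, terminals from where it was at the start of the episode above 0.025 m).
It fails at once if a standing bystander is tipped over (angle between any of jar, pushbutton, terminals's own z axis and vertical above 0.5 rad).
It also fails if it takes over 64 s, if anything falls off the work surface, if the arm or the gripper's body presses on something with over 40 N, if the wrist force passes 120 N, or if a joint passes its speed limit or range.

ROBOT

A 6-joint arm with a two-finger parallel gripper is mounted at the origin on the work surface. World frame = base frame: x ahead of the robot, y to its left, z up, the work surface at z = 0. Lengths are in mm, angles in rad, forces in N, time in s.
With the tool pointing down it reaches from about 350 to 925 mm from the base axis. Payload 6.4 kg.
Tool frame: the origin (TCP) lies on the centre line of the jaws, within the pads' length; the fingertips stand 25 mm ahead of it and the grasp point (between the pads) lies 6 mm ahead of it; z points along the fingers, y is the direction in which the jaws open and shut (so a half turn about z gives the same grasp; the last joint's range is limited). The gripper opens to 85 mm and grips with 20 to 120 N. Pads are 22 mm wide; open, the fingers measure 114 mm over their backs; the gripper's body (76 mm by 85 mm) begins 54 mm behind the grasp point. The pads swing forward as they close: fully open they stand 13 mm farther back than shut.
Start: joints at [-1.337, 0.245, 1.558, -0, 1.339, -0.174], TCP at [257.79, -596.706, 220.19] pointing down, gripper open.
Joint ranges: [-3.13, 3.13], [-1.02, 2.26], [0.13, 2.54], [-0.95, 4.09], [0.21, 2.88], [-2.74, 2.74]. Speed limits (rad/s): [2.57, 2.57, 3.14, 3.14, 3.14, 3.14].

INTERFACE

Orientations are given as a rotation vector (axis times angle).
In Python, from bench import * gives the robot as it stands.
- The arm moves only by the tool arm_command, never from a script. Its arguments are lists of equal length, an entry for each row: "travel": the shift along the world's x, y, z scaled (see below), a list of three; "angular": the turn, a rotation vector about the world's x, y, z scaled (see below), a list of three. In form: {"travel": [[dx, dy, dz], ...], "angular": [[rx, ry, rz], ...]}. A call has 1 to 20 rows; each row is the pose to reach, as a shift and turn from the pose commanded when the call began; what a row does not reach only later rows make up. The controller multiplies each number of a shift by 0.3 m and each number of a turn by pi/2 rad. A row lasts 1/8 s, in which the tool goes at most 62.5 mm and 10.7 degrees, less where a joint would pass 70% of its speed; a pose out of reach is approached as far as the arm can. A call with a number of a shift or a turn outside -1 to 1 is refused whole. A call with a gripper value outside its range is refused whole. "claw" is the closure, from 0 (fully open) to 1 (shut), set as the call begins (left out, the last holds). The fingers move at their own pace and stop on an object; "squeeze" is the grip in N (left out, the last holds). Time passes only in rows, so rows that repeat a pose let the fingers close. It gives the time, the measured TCP pose, the force and the opening at its end, in the units of the state.
- read_state(): the state, without advancing time (a new reading comes with each control period).
- get_image(name): name is "scene" or "top" or "wrist"; returns (picture, depth): 480x640x3 uint8, red, green, blue; 480x640 float32, mm along the optical axis (not along the pixel's ray), 0 where there is no reading.
- get_calibration(name): a dict with "fx", "fy", "cx", "cy" (pixels), "R" (3x3) and "t" (3): a world point X has camera coordinates R X + t. Camera axes: x right, y down, z forward; pixel columns grow to the right and rows downward; lengths in mm; the calibration is good to about 2 mm. A picture is of the moment at which its call begins: read the wrist's pose just before it. get_calibration takes no time and is no camera call; for the wrist camera it gives the pose at the moment of the call.
- sign_off(): hands the job in, once; it reports no verdict.
The state is a dict: "time_s": time; "qpos": joint angles; "dq": joint speeds; "joint_efforts": joint torques, N m; "eef_pos": TCP position; "tcp_rot": TCP orientation; "wrist_force": force on the tool from outside, world axes, zero at the start; "moment": the same for the moment, N m; "grip_width": opening from 0.0 (shut) to 1.0 (fully open).
Only numpy, scipy, OpenCV 4.12 (cv2) and the standard library are available. Lean on these libraries where they do the work, as an engineer would, in place of code of your own. Each camera call takes 0.05 s, during which the arm holds its last target. There are 200 camera calls.

## Working session

There is one attempt and no reset: what is moved stays moved. The work goes in short steps, Python scripts to look and compute and a tool call to move; the robot and the scene stay as the last step left them, time stands still between calls to the robot, and variables do not carry over. Pictures are saved under pics/ and viewed, about 8 in all and at most 12, crops included, and the job is handed in when it is done.

Besides the shell and the picture viewer there is one more tool, called after "Call:" by a JSON object that holds its "api" and its "payload". arm_command: Moves the arm, as the interface text tells. Its arguments: {"type":"object","properties":{"travel":{"type":"array","items":{"type":"array","items":{"type":"number","minimum":-1,"maximum":1}}},"angular":{"type":"array","items":{"type":"array","items":{"type":"number","minimum":-1,"maximum":1}}},"claw":{"type":"number"},"squeeze":{"type":"number"}},"required":["travel","angular"]}

```bash
mkdir -p pics; cat > h.py <<'E'
from bench import *
import numpy as np, cv2
def cloud(name):
    c=get_calibration(name); im,d=get_image(name)
    v,u=np.mgrid[0:480,0:640]
    P=np.stack([(u-c["cx"])/c["fx"]*d,(v-c["cy"])/c["fy"]*d,d],-1)
    W=(P-np.array(c["t"]))@np.array(c["R"])
    W[d==0]=np.nan
    return im,W
def save(n,im): cv2.imwrite("pics/"+n,cv2.cvtColor(im,cv2.COLOR_RGB2BGR))
E
python3 - <<'E'
from h import *
print(read_state())
for n in("scene","top"):
    im,W=cloud(n); save(n+"1.png",im); np.savez(n+"1.npz",im=im,W=W)
    c=get_calibration(n); print(n,c["fx"],-np.array(c["R"]).T@c["t"],np.array(c["R"]).round(2).tolist())
E
```

```text
{'time_s': 0.0, 'qpos': array([-1.33707950e+00,  2.45821449e-01,  1.55900606e+00,  4.98831830e-06,
        1.33869604e+00, -1.74135412e-01]), 'dq': array([ 4.63476969e-05, -8.32262834e-04, -1.72578054e-03, -1.31211718e-03,
       -1.15105225e-03, -2.29726226e-05]), 'joint_efforts': array([-4.13110010e-04, -4.29508603e+01, -3.26129758e+01, -1.08238896e-04,
        5.32914331e-03,  1.47121741e-07]), 'eef_pos': array([ 257.66564241, -596.12292982,  219.07989867]), 'tcp_rot': array([-3.07460598e+00, -6.35829007e-01,  8.26717797e-05]), 'wrist_force': array([ 0.02333232,  0.56386997, -0.5206972 ]), 'moment': array([0.00365891, 0.00272074, 0.04128872]), 'grip_width': 0.9995586498122396}
scene 537.2723818416172 [1018.97533618  606.15339761  681.30586404] [[-0.73, 0.68, 0.01], [0.41, 0.45, -0.79], [-0.54, -0.57, -0.61]]
top 537.6081260614582 [ 410.49143467   45.92156074 1267.07184094] [[-0.01, -1.0, -0.02], [-1.0, 0.02, -0.08], [0.09, 0.02, -1.0]]
```

View pics/scene1.png

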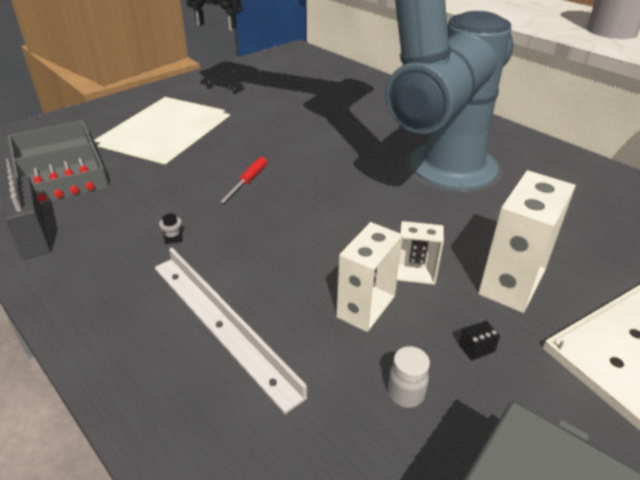

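View pics/top1.png

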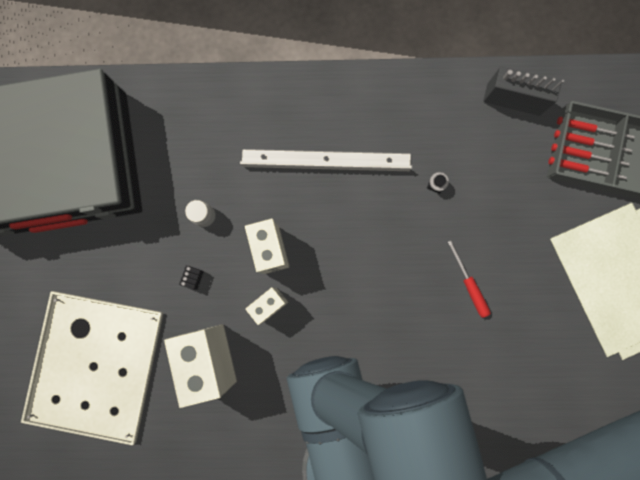

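Candidates for "the enclosure": a box at top (267,245) / scene (368,275), a small box at top (266,306) / scene (420,250), a large box at top (200,365) / scene (528,240), and a flat open tray at top (92,367). The middle-sized standing box is the one at top (267,245). The stop is at top (326,160), the jar at (199,213), the terminals at (191,277), the push-button at (439,181) and the screwdriver at (470,285).

```bash
python3 - <<'E'
from h import *
D=np.load("top1.npz"); W=D["W"]; im=D["im"]
def reg(x0,x1,y0,y1,lo,hi):
    m=np.zeros((480,640),bool); m[y0:y1,x0:x1]=1
    return m&(W[...,2]>lo)&(W[...,2]<hi)
for n,r in dict(box=(235,300,210,280,125,155),small=(240,290,280,330,30,200),big=(160,240,320,410,130,400),stop=(235,415,140,180,22,45),stopfoot=(235,415,140,180,2.5,12),jar=(180,215,195,235,30,90),term=(175,210,260,295,20,60),pb=(420,455,165,200,20,70)).items():
    m=reg(*r); p=W[m]
    if len(p)<5: print(n,len(p));continue
    R=cv2.minAreaRect(p[:,:2].astype(np.float32)); print(n,len(p),"z",np.percentile(p[:,2],[5,50,95]).round(1),"rect",np.round(R[0],1),np.round(R[1],1),round(R[2],1),"x",p[:,0].min().round(),p[:,0].max().round(),"y",p[:,1].min().round(),p[:,1].max().round())
    if n in("box","stop"): print(cv2.boxPoints(R).round(1).tolist())
# small box top and the scene view
m=reg(235,415,140,180,22,45);p=W[m]
f=[]
for y in np.arange(np.nanmin(p[:,1])+5,np.nanmax(p[:,1])-5,10):
    q=p[abs(p[:,1]-y)<5]; f.append((y,q[:,0].min(),q[:,0].max()))
f=np.array(f); print(np.polyfit(f[:,0],f[:,1],1),np.polyfit(f[:,0],f[:,2],1))
S=np.load("scene1.npz");s=S["im"]
save("crop.png",cv2.resize(s[200:350,300:460],None,fx=4,fy=4))
E
```

```text
box 1376 z [137.6 141.1 144.6] rect [507.3 184.2] [100.4  60.5] 14.2 x 453.0 562.0 y 143.0 224.0
[[451.20001220703125, 201.1999969482422], [466.1000061035156, 142.5], [563.4000244140625, 167.10000610351562], [548.5999755859375, 225.8000030517578]]
small 773 z [ 63.6 102.9 106.8] rect [378.5 188.4] [43.8 74. ] 38.2 x 340.0 417.0 y 146.0 230.0
big 3355 z [150.9 191.2 194.7] rect [260.4 322.8] [136.9  83.3] 13.5 x 185.0 335.0 y 267.0 378.0
stop 608 z [24.2 32.1 36.4] rect [702.4  53.5] [398.5   8.9] 87.5 x 690.0 715.0 y -145.0 253.0
[[689.2999877929688, -145.39999389648438], [698.2000122070312, -145.8000030517578], [715.5, 252.3000030517578], [706.5999755859375, 252.6999969482422]]
stopfoot 3173 z [ 2.7  5.6 10.4] rect [721.6  55.1] [428.9  96.1] 88.9 x 671.0 774.0 y -160.0 269.0
jar 530 z [40.9 75.1 79.6] rect [590.5 343.5] [51.9 52.4] 6.1 x 564.0 617.0 y 317.0 370.0
term 363 z [27.3 40.6 45.6] rect [444.1 367.8] [37.9 46.9] 71.1 x 417.0 470.0 y 344.0 391.0
pb 267 z [36.8 44.2 55.8] rect [ 656.8 -206.9] [41.1 40.4] 88.8 x 637.0 677.0 y -228.0 -186.0
[4.55699021e-02 6.96597889e+02] [4.44050356e-02 7.02932328e+02]
```

View pics/crop.png

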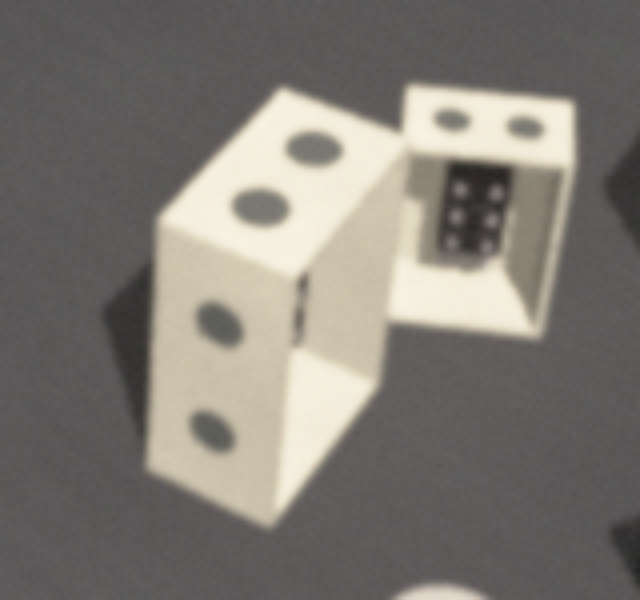

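The crop confirms it: a 60 x 100 x 140 mm box, open to +y and turned 14°. A small look-alike stands behind it. I'll bring the shut hand round to the open side.

Call:
{"api": "arm_command", "payload": {"travel": [[0.3, 0.5, 0.1], [0.6, 1, 0.1], [0.6, 1, 0.1], [0.6, 1, 0.1], [0.6, 1, 0.1], [0.6, 1, 0.1], [0.6, 1, 0.1], [0.6, 1, 0.1]], "angular": [[0, 0, -0.05], [0, 0, -0.1], [0, 0, -0.1], [0, 0, -0.1], [0, 0, -0.1], [0, 0, -0.1], [0, 0, -0.1], [0, 0, -0.1]], "claw": 1, "squeeze": 30}}

```text
time_s: 1.1
eef_pos: [437.5, -297.0, 249.9]
tcp_rot: [-3.117, -0.393, 0.001]
wrist_force: [-0.2, -0.0, 0.7]
grip_width: -0.007
```

Call:
{"api": "arm_command", "payload": {"travel": [[0.15, 1, 0], [0.15, 1, 0], [0.15, 1, 0], [0.15, 1, 0], [0.15, 1, 0], [0.15, 1, 0], [0.15, 1, 0], [0.15, 1, 0]], "angular": [[0, 0, 0], [0, 0, 0], [0, 0, 0], [0, 0, 0], [0, 0, 0], [0, 0, 0], [0, 0, 0], [0, 0, 0]]}}

```text
time_s: 2.1
eef_pos: [482.8, 1.6, 250.1]
tcp_rot: [3.117, 0.388, -0.0]
wrist_force: [-0.6, 0.0, -0.3]
grip_width: 0.001
```

Call:
{"api": "arm_command", "payload": {"travel": [[0, 0.87, 0], [0, 0.87, 0], [0, 0.87, 0], [0, 0.87, 0], [0, 0.87, 0], [0, 0.87, 0], [0, 0.87, 0], [0, 0.87, 0]], "angular": [[0, 0, 0], [0, 0, 0], [0, 0, 0], [0, 0, 0], [0, 0, 0], [0, 0, 0], [0, 0, 0], [0, 0, 0]]}}

```text
time_s: 3.1
eef_pos: [483.2, 262.8, 250.3]
tcp_rot: [3.117, 0.389, 0.0]
wrist_force: [0.2, -1.1, -0.1]
grip_width: -0.001
```

Call:
{"api": "arm_command", "payload": {"travel": [[0.015, 0, -0.1], [0.015, 0, -0.2], [0.015, 0, -0.343], [0.015, 0, -0.343], [0.015, 0, -0.343]], "angular": [[0, 0, 0], [0, 0, 0], [0, 0, 0], [0, 0, 0], [0, 0, 0]]}}

```text
time_s: 3.72
eef_pos: [488.4, 264.1, 149.0]
tcp_rot: [-3.117, -0.392, -0.004]
wrist_force: [0.2, 0.2, 0.5]
grip_width: 0.0
```

```bash
python3 - <<'E'
from h import *
im,W=cloud("scene"); save("s2.png",cv2.resize(im[120:420,240:560],None,fx=2,fy=2)); print(read_state()["eef_pos"])
E
```

```text
[488.81497417 264.40695721 149.68535586]
```

View pics/s2.png

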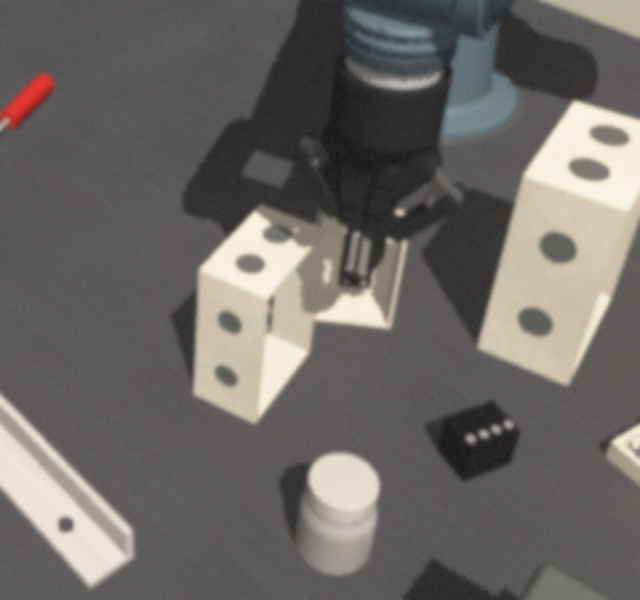

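The picture shows the shut fingers (355,270) hanging in front of the open side, with the rim between (270,295) and (310,245). The jar at (340,510) and the terminals at (480,440) are clear. Starting the push.

Call:
{"api": "arm_command", "payload": {"travel": [[0.008, -0.032, 0], [0.016, -0.065, 0], [0.02, -0.08, 0], [0.024, -0.097, 0], [0.028, -0.113, 0], [0.033, -0.13, 0], [0.037, -0.145, 0], [0.041, -0.161, 0], [0.041, -0.161, 0]], "angular": [[0, 0, 0], [0, 0, 0], [0, 0, 0], [0, 0, 0], [0, 0, 0], [0, 0, 0], [0, 0, 0], [0, 0, 0], [0, 0, 0]]}}

```text
time_s: 4.9
eef_pos: [499.7, 215.7, 147.3]
tcp_rot: [-3.117, -0.392, 0.0]
wrist_force: [-0.5, 0.1, -0.4]
grip_width: -0.001
```

```bash
python3 - <<'E'
from h import *
im,W=cloud("scene"); save("s3.png",cv2.resize(im[120:420,240:560],None,fx=2,fy=2)); s=read_state();print(s["eef_pos"],s["wrist_force"])
E
```

```text
[499.62941065 215.87422902 147.28506772] [ 0.07414804  0.39721478 -0.43469174]
```

View pics/s3.png

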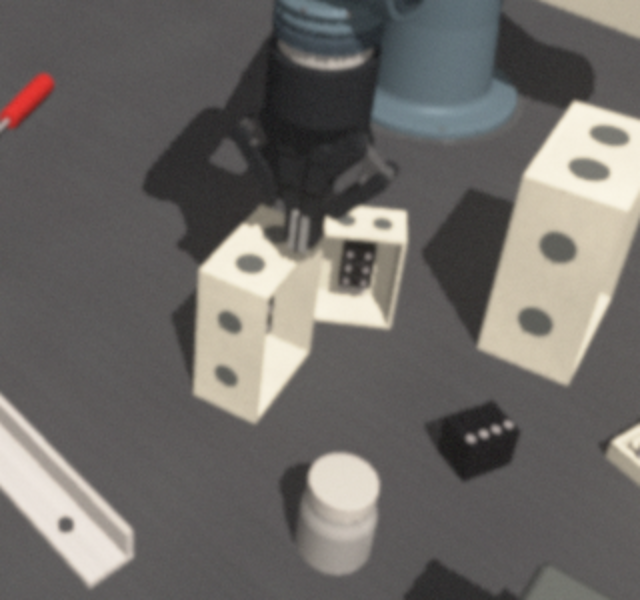

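```bash
python3 - <<'E'
from h import *
im,W=cloud("scene"); c=get_calibration("scene")
def px(X):
    p=np.array(c["R"])@np.array(X)+c["t"]; return (c["fx"]*p[0]/p[2]+c["cx"],c["fy"]*p[1]/p[2]+c["cy"])
for X in ([500,216,122],[500,216,147],[500,213,140],[555,226,140],[451,201,140]): print(X,np.round((np.array(px(X))-[240,120])*2))
np.set_printoptions(suppress=True,precision=0)
for r in range(215,275,5): print(r,W[120+r//2,240+295//2],im[120+r//2,240+295//2])
E
```

```text
[500, 216, 122] [298. 282.]
[500, 216, 147] [301. 258.]
[500, 213, 140] [297. 263.]
[555, 226, 140] [262. 304.]
[451, 201, 140] [326. 230.]
215 [512. 214. 195.] [146 143 136]
220 [512. 214. 190.] [132 128 123]
225 [512. 215. 186.] [131 126 123]
230 [512. 215. 181.] [132 127 121]
235 [512. 216. 177.] [118 115 109]
240 [511. 215. 171.] [108 104 100]
245 [511. 216. 168.] [103  98  95]
250 [511. 216. 161.] [105 101  91]
255 [493. 203. 139.] [127 122 110]
260 [499. 209. 140.] [178 168 149]
265 [503. 212. 141.] [227 220 197]
270 [461. 181.  90.] [206 195 174]
```

```bash
python3 - <<'E'
from h import *
im,W=cloud("scene"); im2,W2=cloud("top")
s=read_state(); p=s["eef_pos"]; print(p,s["grip_width"],s["qpos"].round(3))
np.set_printoptions(suppress=True,precision=0)
near=(abs(W[...,0]-p[0])<90)&(abs(W[...,1]-p[1])<90)&(W[...,2]>146)
for z in range(150,330,10):
    q=W[near&(abs(W[...,2]-z)<5)]
    if len(q): 
        a=q[:,:2]-p[:2]; u=a@[.2457,-.969]; v=a@[.969,.2457]
        print(z,len(q),"jaw",np.percentile(u,[2,98]),"x",np.percentile(v,[2,98]))
E
```

```text
[499.56623464 216.0890683  147.29689594] 0.004315015302178905 [0.2   0.078 1.887 0.    1.177 1.52 ]
160 25 jaw [-6. 13.] x [ 3. 12.]
170 93 jaw [-12.  14.] x [-3. 14.]
180 110 jaw [-13.  14.] x [-5. 13.]
190 100 jaw [-12.  14.] x [-3. 12.]
200 108 jaw [-25.  27.] x [ 6. 15.]
210 326 jaw [-31.  36.] x [-8. 14.]
220 274 jaw [-41.  43.] x [-10.  17.]
230 323 jaw [-48.  51.] x [-7. 18.]
240 361 jaw [-56.  57.] x [ 2. 19.]
250 534 jaw [-60.  59.] x [-9. 20.]
260 430 jaw [-48.  48.] x [-4. 21.]
270 299 jaw [-40.  40.] x [-5. 18.]
280 88 jaw [-37.  37.] x [-5. 13.]
290 266 jaw [-36.  27.] x [-3. 38.]
300 342 jaw [-36.  28.] x [-2. 39.]
310 354 jaw [-36.  30.] x [-1. 39.]
320 369 jaw [-36.  29.] x [-2. 39.]
```

The cameras show the fingertips at z≈158 while the reported TCP is 147. The tips are about 11 mm above the reported TCP height, not 25 mm below it, so I passed over the box without touching it. Backing off and going lower, using the camera-based tip height.

Call:
{"api": "arm_command", "payload": {"travel": [[-0.02, 0.08, 0], [-0.041, 0.161, 0], [-0.041, 0.161, -0.06], [-0.041, 0.161, -0.12], [-0.041, 0.161, -0.12], [-0.041, 0.161, -0.12]], "angular": [[0, 0, 0], [0, 0, 0], [0, 0, 0], [0, 0, 0], [0, 0, 0], [0, 0, 0]]}}

```text
time_s: 5.85
eef_pos: [487.5, 263.7, 111.1]
tcp_rot: [3.117, 0.391, -0.001]
wrist_force: [-0.4, -0.1, 0.2]
grip_width: -0.0
```

Call:
{"api": "arm_command", "payload": {"travel": [[0.008, -0.032, 0], [0.016, -0.065, 0], [0.02, -0.08, 0], [0.024, -0.097, 0], [0.028, -0.113, 0], [0.033, -0.13, 0], [0.037, -0.145, 0], [0.041, -0.161, 0], [0.041, -0.161, 0]], "angular": [[0, 0, 0], [0, 0, 0], [0, 0, 0], [0, 0, 0], [0, 0, 0], [0, 0, 0], [0, 0, 0], [0, 0, 0], [0, 0, 0]]}}

```text
time_s: 6.98
eef_pos: [499.6, 215.7, 111.2]
tcp_rot: [3.117, 0.392, -0.0]
wrist_force: [-0.2, 0.1, -0.5]
grip_width: 0.002
```

```bash
python3 - <<'E'
from h import *
im,W=cloud("scene"); save("s4.png",cv2.resize(im[120:420,240:560],None,fx=2,fy=2)); s=read_state();print(s["eef_pos"],s["wrist_force"])
E
```

```text
[499.60071309 215.84830115 111.2156507 ] [ 0.06294733 -0.68149814  0.44890679]
```

View pics/s4.png

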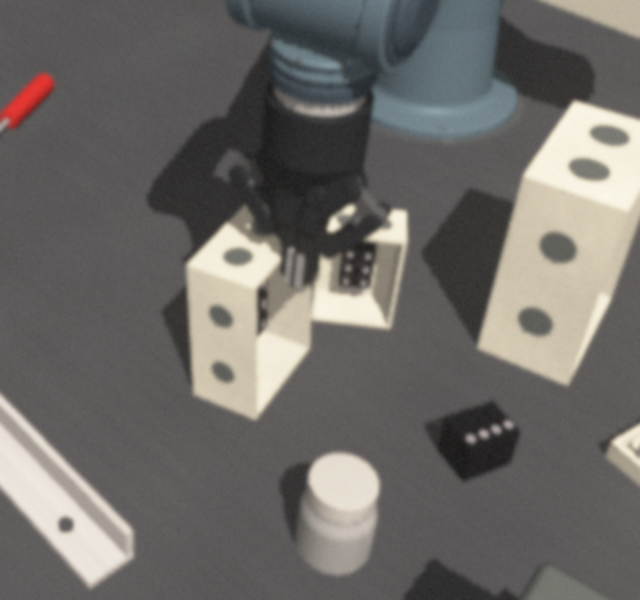

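It is tipping: the rim has moved back about 15 mm, from (292,268) to (270,262). Continuing past the balance point.

Call:
{"api": "arm_command", "payload": {"travel": [[0.004, -0.016, 0], [0.008, -0.032, 0], [0.012, -0.048, 0], [0.016, -0.065, 0], [0.02, -0.081, 0], [0.024, -0.097, 0], [0.029, -0.113, 0], [0.033, -0.129, 0], [0.037, -0.145, 0], [0.041, -0.161, 0], [0.041, -0.161, 0], [0.041, -0.161, 0], [0.041, -0.161, 0]], "angular": [[0, 0, 0], [0, 0, 0], [0, 0, 0], [0, 0, 0], [0, 0, 0], [0, 0, 0], [0, 0, 0], [0, 0, 0], [0, 0, 0], [0, 0, 0], [0, 0, 0], [0, 0, 0], [0, 0, 0]]}}

```text
time_s: 8.65
eef_pos: [511.9, 167.8, 111.3]
tcp_rot: [-3.117, -0.393, -0.0]
wrist_force: [-0.4, 0.0, -0.0]
grip_width: 0.002
```

```bash
python3 - <<'E'
from h import *
im,W=cloud("scene"); save("s5.png",cv2.resize(im[120:420,200:520],None,fx=2,fy=2)); s=read_state();print(s["eef_pos"],s["wrist_force"])
E
```

```text
[511.82546841 167.82112539 111.24914297] [-0.11385236  0.360569    0.32914422]
```

View pics/s5.png

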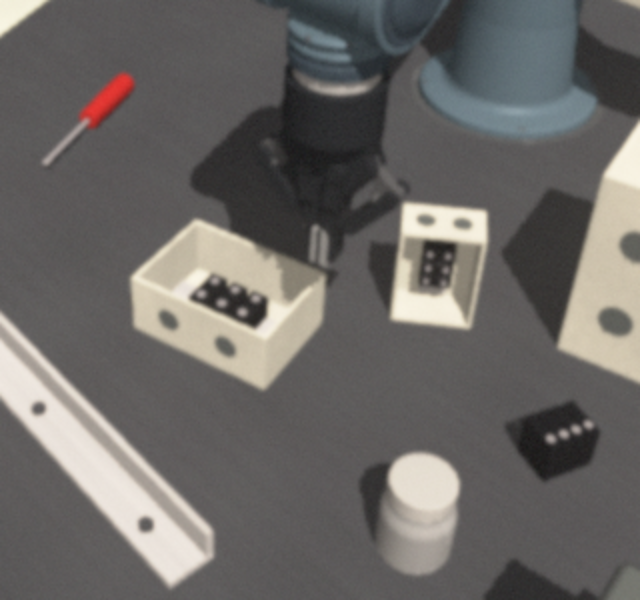

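It fell open side up, with the terminal blocks visible at (235,295) and nothing else disturbed. Next I raise the hand, go behind it, open the jaws and turn them parallel to the stop.

Call:
{"api": "arm_command", "payload": {"travel": [[0, 0, 0.15], [0, 0, 0.3], [-0.1, -0.1, 0.3], [-0.3, -0.28, 0.3], [-0.4, -0.28, 0.3], [-0.4, -0.28, 0.3], [-0.4, -0.28, 0.3], [-0.4, -0.28, 0.3]], "angular": [[0, 0, 0], [0, 0, 0], [0, 0, -0.1], [0, 0, -0.187], [0, 0, -0.187], [0, 0, -0.187], [0, 0, -0.187], [0, 0, -0.187]], "claw": 0}}

```text
time_s: 9.7
eef_pos: [392.8, 83.9, 201.6]
tcp_rot: [-3.141, 0.067, -0.0]
wrist_force: [0.5, -0.4, -0.6]
grip_width: 0.999
```

```bash
cat > m.py <<'E'
from h import *
def measure():
    im,W=cloud("top"); S,V=cloud("scene")
    f=[]
    for n,I,Q in(("top",im,W),("scene",S,V)):
        m=(Q[...,2]>50)&(Q[...,2]<70)&(Q[...,0]>440)&(Q[...,0]<720)&(Q[...,1]>-40)&(Q[...,1]<240)&(I.min(-1)>110)
        m=cv2.morphologyEx(m.astype(np.uint8),cv2.MORPH_CLOSE,np.ones((3,3)))
        k,l,st,_=cv2.connectedComponentsWithStats(m); i=1+np.argmax(st[1:,4]); p=Q[(l==i)&(Q[...,2]>50)]
        R=cv2.minAreaRect(p[:,:2].astype(np.float32)); print(n,len(p),"z",np.nanmedian(p[:,2]).round(1),np.round(R[0],1),np.round(R[1],1),round(R[2],1)); print(cv2.boxPoints(R).round(1).tolist())
    return im,W,S,V
E
python3 - <<'E'
from m import *
im,W,S,V=measure()
s=read_state(); p=s["eef_pos"]; print(p,s["tcp_rot"],s["grip_width"])
np.set_printoptions(suppress=True,precision=0)
near=(abs(V[...,0]-p[0])<45)&(abs(V[...,1]-p[1])<75)&(V[...,2]>150)&(V[...,2]<300)
q=V[near]; print("tip z",np.percentile(q[:,2],[0.5,1,2,5]))
for z in range(190,280,10):
    r=q[abs(q[:,2]-z)<5]
    if len(r): print(z,len(r),np.nanmin(r,0)-p,np.nanmax(r,0)-p)
save("t6.png",im)
E
```

```text
top 443 z 60.7 [534.3  78.2] [100.7 140.1] 14.2
[[468.29998779296875, 133.6999969482422], [502.6000061035156, -2.0999999046325684], [600.2000122070312, 22.600000381469727], [565.9000244140625, 158.39999389648438]]
scene 1141 z 57.2 [534.7  77.5] [104.9 142.8] 14.1
[[466.5, 134.10000610351562], [501.20001220703125, -4.5], [602.9000244140625, 21.0], [568.2000122070312, 159.5]]
[392.56231593  83.91739349 201.36263416] [-3.14083290e+00  6.65543065e-02  6.52319962e-04] 1.0000341528900498
tip z [227. 227. 229. 234.]
220 1 [-10. -45.  23.] [-10. -45.  23.]
230 92 [-12. -57.  24.] [15. 55. 34.]
240 130 [-10. -59.  34.] [15. 57. 44.]
250 143 [-13. -57.  44.] [15. 56. 53.]
260 129 [-12. -59.  54.] [15. 56. 63.]
270 158 [-11. -74.  64.] [17. 74. 74.]
```

View pics/t6.png

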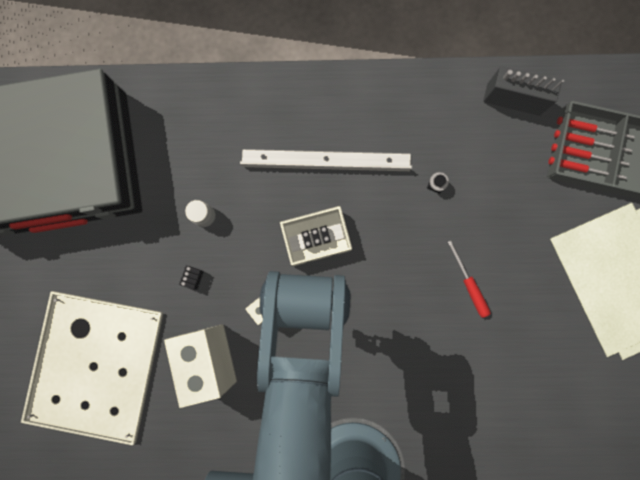

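The enclosure's centre is at (534,78). Its long axis is 14.2° off, so it needs about -16.8° of turn to lie parallel to the stop. Open, the tips sit 25 mm above the reported TCP z, which is consistent with the earlier offset. Descending behind it.

Call:
{"api": "arm_command", "payload": {"travel": [[0.14, -0.03, 0], [0.14, -0.03, -0.15], [0.14, -0.03, -0.3], [0.14, -0.03, -0.4], [0.14, -0.03, -0.5], [0.14, -0.03, -0.58], [0.14, -0.03, -0.62], [0.14, -0.03, -0.62], [0.14, -0.03, -0.62]], "angular": [[0, 0, 0], [0, 0, 0], [0, 0, 0], [0, 0, 0], [0, 0, 0], [0, 0, 0], [0, 0, 0], [0, 0, 0], [0, 0, 0]]}}

```text
time_s: 10.92
eef_pos: [434.9, 74.7, 16.2]
tcp_rot: [3.141, -0.067, 0.003]
wrist_force: [1.3, 0.3, -0.5]
grip_width: 1.0
```

```bash
python3 - <<'E'
from h import *
V=cloud("scene"); im,V=V
s=read_state(); p=s["eef_pos"]; print(p,s["wrist_force"])
near=(abs(V[...,0]-p[0]-3)<20)&(abs(V[...,1]-p[1])<62)&(V[...,2]>12)&(V[...,2]<130)&(im.max(-1)<140)
q=V[near]; print(len(q),np.percentile(q[:,2],[0.5,1,2,5]))
save("s7.png",cv2.resize(im[120:420,200:520],None,fx=2,fy=2))
E
```

```text
[434.94424279  74.66818306  16.30701497] [-0.40506457 -0.50976479 -0.130828  ]
1082 [41.16866677 42.23523259 44.53306127 48.26600843]
```

View pics/s7.png

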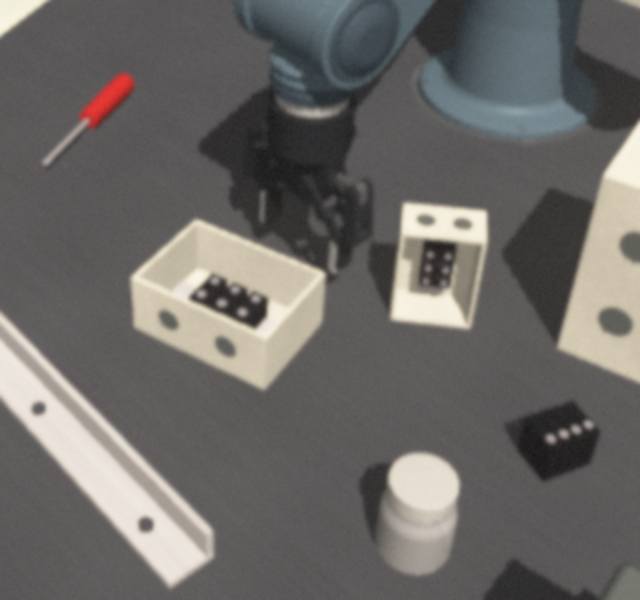

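The right finger (340,265) is beside the near long side and clear of the small box. I'll lower to tip z≈22 and push towards the stop, square to its face.

Call:
{"api": "arm_command", "payload": {"travel": [[0, 0, -0.03], [0, 0, -0.063], [0.03, 0, -0.063], [0.06, -0.002, -0.063], [0.09, -0.004, -0.063], [0.12, -0.005, -0.063], [0.15, -0.007, -0.063], [0.18, -0.008, -0.063], [0.21, -0.009, -0.063], [0.24, -0.011, -0.063], [0.27, -0.012, -0.063], [0.3, -0.014, -0.063], [0.33, -0.015, -0.063], [0.36, -0.016, -0.063], [0.39, -0.018, -0.063], [0.39, -0.018, -0.063]], "angular": [[0, 0, 0], [0, 0, 0], [0, 0, 0], [0, 0, 0], [0, 0, 0], [0, 0, 0], [0, 0, 0], [0, 0, 0], [0, 0, 0], [0, 0, 0], [0, 0, 0], [0, 0, 0], [0, 0, 0], [0, 0, 0], [0, 0, 0], [0, 0, 0]]}}

```text
time_s: 12.98
eef_pos: [552.6, 69.1, -3.1]
tcp_rot: [3.141, -0.068, 0.004]
wrist_force: [-0.7, 0.6, -0.7]
grip_width: 1.0
```

```bash
python3 - <<'E'
from m import *
im,W,S,V=measure()
s=read_state(); print(s["eef_pos"],s["wrist_force"])
save("s8.png",cv2.resize(S[120:420,160:480],None,fx=2,fy=2))
E
```

```text
top 196 z 60.3 [648.6  69.5] [139.6  39.5] 84.5
[[622.2999877929688, 1.899999976158142], [661.5999755859375, -1.899999976158142], [675.0, 137.10000610351562], [635.5999755859375, 140.89999389648438]]
scene 1204 z 57.5 [612.2  70.1] [143.6 109.1] 87.5
[[554.5999755859375, 0.699999988079071], [663.5999755859375, -3.9000000953674316], [669.7999877929688, 139.5], [560.7999877929688, 144.1999969482422]]
[551.75228151  69.21160665  -3.19861284] [-0.23645316  0.31242543  0.80437175]
```

View pics/s8.png

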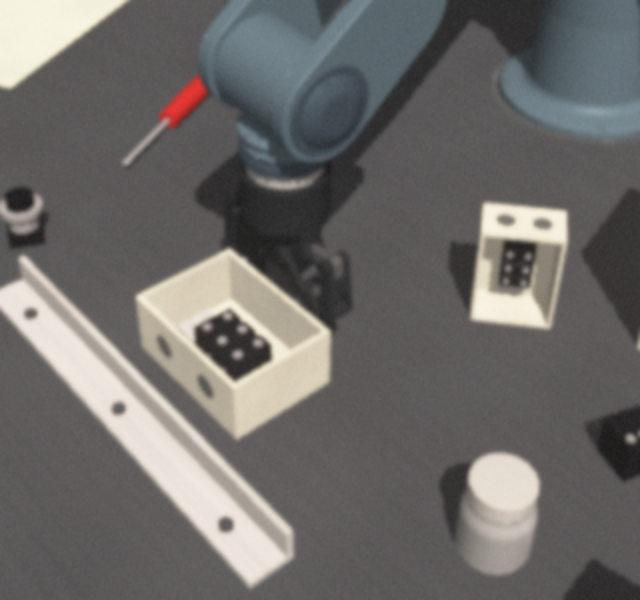

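The box is now parallel to the stop, about 33 mm short of it. Closing the gap slowly while watching the force.

Call:
{"api": "arm_command", "payload": {"travel": [[0.03, -0.001, 0], [0.06, -0.003, 0], [0.08, -0.004, 0], [0.09, -0.004, 0], [0.1, -0.005, 0], [0.1, -0.005, 0], [0.1, -0.005, 0]], "angular": [[0, 0, 0], [0, 0, 0], [0, 0, 0], [0, 0, 0], [0, 0, 0], [0, 0, 0], [0, 0, 0]]}}

```text
time_s: 13.95
eef_pos: [581.4, 67.7, -3.3]
tcp_rot: [3.141, -0.067, 0.002]
wrist_force: [-0.5, -0.2, 0.3]
grip_width: 1.003
```

Call:
{"api": "arm_command", "payload": {"travel": [[0.005, 0, 0], [0.01, 0, 0], [0.01, 0, 0]], "angular": [[0, 0, 0], [0, 0, 0], [0, 0, 0]]}}

```text
time_s: 14.32
eef_pos: [584.0, 67.8, -3.5]
tcp_rot: [-3.141, 0.068, 0.0]
wrist_force: [-3.8, 1.2, 3.8]
grip_width: 1.006
```

Call:
{"api": "arm_command", "payload": {"travel": [[0.003, 0, 0], [0.006, 0, 0], [0.006, 0, 0]], "angular": [[0, 0, 0], [0, 0, 0], [0, 0, 0]]}}

```text
time_s: 14.7
eef_pos: [585.9, 67.7, -3.5]
tcp_rot: [3.141, -0.068, 0.001]
wrist_force: [-4.6, 0.2, 3.8]
grip_width: 1.003
```

```bash
python3 - <<'E'
from m import *
im,W,S,V=measure()
s=read_state(); print(s["eef_pos"],s["wrist_force"],s["moment"])
E
```

```text
top 185 z 60.5 [686.   66.5] [139.9  32.6] 83.4
[[661.7000122070312, -1.100000023841858], [694.0999755859375, -4.900000095367432], [710.2000122070312, 134.10000610351562], [677.7999877929688, 137.8000030517578]]
scene 1218 z 57.4 [645.1  68.4] [143.7 108.1] 87.3
[[587.7999877929688, -0.800000011920929], [695.7999877929688, -5.800000190734863], [702.4000244140625, 137.6999969482422], [594.5, 142.6999969482422]]
[585.87338696  67.77536293  -3.47793163] [-3.84386585  0.10235511  4.95123853] [-0.15921879  0.45256129 -0.00105563]
```

Call:
{"api": "arm_command", "payload": {"travel": [[0.004, 0, 0], [0.008, 0, 0], [0.008, 0, 0]], "angular": [[0, 0, 0], [0, 0, 0], [0, 0, 0]]}}

```text
time_s: 15.18
eef_pos: [587.9, 67.7, -3.5]
tcp_rot: [3.141, -0.068, -0.001]
wrist_force: [-6.1, -0.7, 6.8]
grip_width: 1.0
```

Call:
{"api": "arm_command", "payload": {"travel": [[0.004, 0, 0], [0.007, 0, 0], [0.007, 0, 0]], "angular": [[0, 0, 0], [0, 0, 0], [0, 0, 0]]}}

```text
time_s: 15.55
eef_pos: [587.7, 67.7, -3.6]
tcp_rot: [3.14, -0.068, -0.01]
wrist_force: [-15.2, -1.3, 13.9]
grip_width: 0.998
```

Firm contact with the stop: 15 N and no further travel. Retreating straight back, then up.

Call:
{"api": "arm_command", "payload": {"travel": [[-0.02, 0, 0], [-0.08, 0, 0], [-0.2, 0, 0], [-0.25, 0, 0.1], [-0.4, 0, 0.4], [-0.55, 0, 0.6], [-0.55, 0, 0.6], [-0.55, 0, 0.6]], "angular": [[0, 0, 0], [0, 0, 0], [0, 0, 0], [0, 0, 0], [0, 0, 0], [0, 0, 0], [0, 0, 0], [0, 0, 0]]}}

```text
time_s: 16.55
eef_pos: [427.1, 67.7, 180.5]
tcp_rot: [3.14, -0.068, 0.017]
wrist_force: [0.3, 0.3, -0.8]
grip_width: 1.003
```

```bash
python3 - <<'E'
from m import *
im,W,S,V=measure()
s=read_state(); print(s["eef_pos"],s["wrist_force"],s["time_s"])
# box rim vs. stop, top view: side edge x(y) of box near side and stop far edge
for lo,hi,xa,xb in((52,68,560,640),):
    m=(W[...,2]>lo)&(W[...,2]<hi)&(W[...,0]>xa)&(W[...,0]<xb)&(W[...,1]>-10)&(W[...,1]<145)
    p=W[m]; f=np.array([(y,p[abs(p[:,1]-y)<5][:,0].min()) for y in range(5,130,8) if (abs(p[:,1]-y)<5).any()]); print("near edge",np.polyfit(f[:,0],f[:,1],1),f[:,1].round())
m=(W[...,2]>24)&(W[...,2]<40)&(W[...,0]>685)&(W[...,0]<715)&((W[...,1]<-20)|(W[...,1]>150))&(W[...,1]>-143)&(W[...,1]<250); p=W[m]
f=np.array([(y,p[abs(p[:,1]-y)<5][:,0].min()) for y in list(range(-138,-20,8))+list(range(155,245,8)) if (abs(p[:,1]-y)<5).any()]); print("stop face",np.polyfit(f[:,0],f[:,1],1))
save("a9.png",np.hstack([cv2.resize(im[120:320,160:460],None,fx=1.3,fy=2)[:400],cv2.resize(S[170:370,180:380],(400,400))]))
E
```

```text
top 464 z 60.3 [650.1  69.2] [140.1 101.5] 87.0
[[595.9000244140625, 1.7999999523162842], [697.2000122070312, -3.4000000953674316], [704.4000244140625, 136.5], [603.0999755859375, 141.6999969482422]]
scene 1231 z 57.6 [650.3  67.6] [144.2 102.3] 86.8
[[595.2999877929688, -1.600000023841858], [697.4000244140625, -7.199999809265137], [705.4000244140625, 136.8000030517578], [603.2000122070312, 142.39999389648438]]
[425.66602326  67.78247348 176.55151907] [ 0.72925247 -0.0451149   0.59233395] 16.65
near edge [4.49400488e-02 5.96818718e+02] [597. 597. 598. 598. 598. 599. 599. 599. 600. 600. 600. 601. 602. 602.
 602. 602.]
stop face [4.60797593e-02 6.96628202e+02]
```

View pics/a9.png

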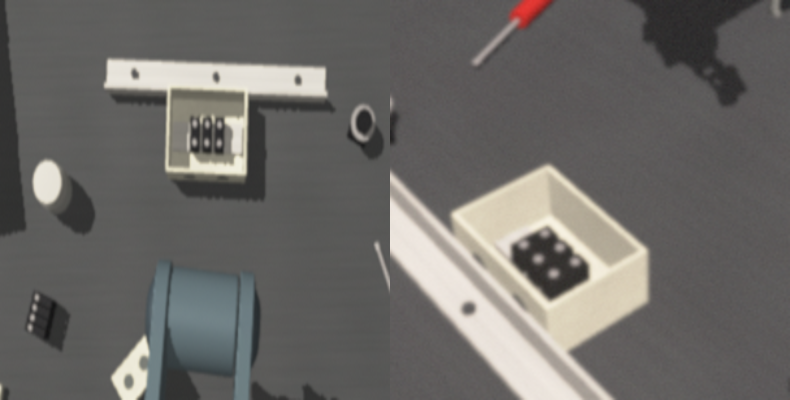

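The enclosure is flush: its centre is 49.7 mm in front of the face, and the edge slopes match (0.045 against 0.046). The hand is clear. Handing in.

Call:
{"api": "arm_command", "payload": {"travel": [[0, 0, 0], [0, 0, 0], [0, 0, 0], [0, 0, 0]], "angular": [[0, 0, 0], [0, 0, 0], [0, 0, 0], [0, 0, 0]]}}

```text
time_s: 17.15
eef_pos: [425.1, 67.8, 176.0]
tcp_rot: [-3.141, 0.068, 0.001]
wrist_force: [0.9, -0.1, 0.8]
grip_width: 0.998
```

```bash
python3 -c "
from bench import *
s=read_state();print(s['eef_pos'],s['wrist_force'],abs(s['dq']).max());print(sign_off())"
```

```text
[425.13939791  67.78673966 175.97075981] [ 0.89263115 -0.07707225  0.78375895] 0.006465655262117458
the job is handed in; nothing more can be done
None
```

The job is handed in at about 17 s of the 64 s allowed; no verdict was reported. I tipped the middle-sized enclosure onto its back by pushing its upper rim with the shut fingers. Then I pushed it square against the back stop with the open jaws, until the push met firm resistance at about 15 N, and moved the hand clear.

**Last checks:**
- The rim is 60 mm high with the open side up, and both camera views put the centre at about (650, 69).
- The centre is about 50 mm in front of the stop's face and about 15 mm from its middle.
- Its long side is parallel to the face within about 0.002 rad by edge fit in the top view. The fitted outlines gave 0.006 to 0.010 rad.
- The wrist force is near zero and the hand is clear.
- The jar, terminals, push-button and screwdriver look unmoved in the views I took. I did not re-measure their positions.

**What disagreed:** the cameras showed the fingertips about 37 mm higher than the reported TCP and the tool description imply. My first push therefore passed over the enclosure without touching it. I used the tip height seen by the cameras from then on. The final push also showed an unexplained 14 N upward force on the hand; the enclosure still measured flat afterwards.

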